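Fold back the ice leaf of a bar-top ice chest

ROBOT

A 7-joint arm with a two-finger parallel gripper is mounted at the origin on the work surface. World frame = base frame: x ahead of the robot, y to its left, z up, the work surface at z = 0. Lengths are in mm, angles in rad, forces in N, time in s.
With the tool pointing down it reaches from about 400 to 850 mm from the base axis. Payload 4.4 kg.
Tool frame: the origin (TCP) lies midway between the tips of the shut fingers; the grasp point (between the pads) lies 19 mm behind it; z points along the fingers, y is the direction in which the jaws open and shut (so a half turn about z gives the same grasp; the last joint's range is limited). The gripper opens to 94 mm and grips with 3 to 60 N. Pads are 16 mm wide; open, the fingers measure 119 mm over their backs; the gripper's body (75 mm by 177 mm) begins 78 mm behind the grasp point.
Start: joints at [-1.272, 0.628, 0.038, 1.517, -0.027, 0.996, -0.02], TCP at [231.872, 607.251, 205.478] pointing down, gripper open.
Joint ranges: [-3.06, 3.06], [-0.37, 2.12], [-1.25, 1.32], [0.18, 2.47], [-1.1, 4.24], [0.23, 1.98], [-2.94, 2.94]. Speed limits (rad/s): [2.57, 2.57, 3.14, 3.14, 3.14, 3.14, 3.14].

INTERFACE

Orientations are given as a unit quaternion [x, y, z, w].
In Python, from cell import arm, read_camera, calibration gives the robot as it stands.
- The arm moves only by the shell command python3 -m creep 'ROWS' [OPENING] [FORCE]. ROWS is JSON, a list of rows, each a list of 2 entries, a list of its own where there are three numbers: the shift along the tool's x, y, z in cm, then the turn, a rotation vector about the tool's x, y, z in degrees. A call has 1 to 8 rows; each row is the pose to reach, as a shift and turn from the pose commanded when the call began, along the tool's axes at that moment; what a row does not reach only later rows make up. A row lasts 1/12 s, in which the tool goes at most 41.7 mm and 7.16 degrees, less where a joint would pass 70% of its speed; a pose out of reach is approached as far as the arm can. A call with a gripper value outside its range is refused whole. OPENING is the finger opening in cm, from 0 to 9.4, set as the call begins (- or left out, the last holds). The fingers move at their own pace and stop on an object; FORCE is the grip in N (left out, the last holds). Time passes only in rows, so rows that repeat a pose let the fingers close. It gives the time, the measured TCP pose, the force and the opening at its end, in the units of the state.
- arm.get_obs(): the state, without advancing time (a new reading comes with each control period).
- read_camera(name): name is "side" or "top"; returns the picture (384x512x3 uint8, red, green, blue); there is no depth.
- calibration(name): a dict with "mtx" (3x3 intrinsics, pixels), "k1" (the pictures are not rectified: a ray, as slopes to the right and down, at radius r is drawn at 1 + k1 r^2 times it, then the intrinsics apply), "xyz" and "attitude" of the camera in the world. Camera axes: x right, y up, looking along -z (the intrinsics and any distortion apply to the point x, -y, -z); pixel columns grow to the right and rows downward; lengths in mm; the calibration is good to about 2 mm. A picture is of the moment at which its call begins. calibration takes no time and is no camera call.
- arm.close_job(): hands the job in, once; it reports no verdict.
The state is a dict: "clock": time; "joints": joint angles; "dq": joint speeds; "joint_torque": joint torques, N m; "tcp_pos": TCP position; "tcp_rot": TCP orientation; "contact_force": force on the tool from outside, world axes, zero at the start; "wrist_torque": the same for the moment, N m; "finger_gap": opening from 0.0 (shut) to 1.0 (fully open).
Only numpy, scipy, OpenCV 4.12 (cv2) and the standard library are available. Lean on these libraries where they do the work, as an engineer would, in place of code of your own. Each camera call takes 0.05 s, during which the arm holds its last target.

TASK

Get the ice chest ready for serving: with your fingertips push the wide ice leaf of the split lid up by its lip and over its spine until it lies flat on the rear half of the lid, and press the narrow garnish leaf, which was left ajar, fully shut. Only push the leaves, never grip them, do not let them slam, and leave everything standing around and on the chest where it is.

Things in the scene. Friction and masses are not known exactly. Their poses are not given: they have to be found in the camera images.
- chest: orange ice chest, fixed, 230 deep (x) x 380 wide (y) x 140 tall, plus a white lid 18 thick (lid top 158 up). Origin under its centre on the counter; x level, from the lips to the fixed rear half (robot's left, within 20 deg), y along the lid's spine, z up. Two leaves cover the -x half: wide ice leaf y -185 to 40, narrow garnish leaf y 45 to 185. Wall under the lips at x -115. Handles reach y -218, 218
- ice_leaf (a joint): turn of the wide leaf about the spine: 0 shut, 1.57 upright, 3.14 folded over flat on the rear half. Its hinge is stiff: the leaf stays at any angle it is left. About 4 N under the lip raises it, 3 N or less pushes it down on the far side. Starts 0 to 0.2 ajar
- garnish_leaf (a joint): turn of the narrow leaf about the same spine: 0 shut, larger is more open. It starts ajar by 0.35 to 0.85 and stays where it is left; 1 to 2 N on its outer edge pushes it down
- ice_leaf_pin (a point): point on the spine's axis (lid-top height, 158) at the middle of the wide leaf; does not move with the leaf; axes as the chest's
- ice_leaf_lip (a point): lower outer edge of the wide leaf's pull lip, at its middle; moves with the leaf (x towards the spine, z out of the outer face). Lip 120 wide along the spine, 18 thick, its edge 145 from the spine and 30 out from the wall, free space below it to the counter. The rest of the leaf ends 123 from the spine. On the underside a plug 10 thick stands proud from 18 to 88 from the spine
- garnish_leaf_pin (a point): point on the spine's axis at the middle of the narrow leaf; does not move with the leaf; axes as the chest's
- garnish_leaf_lip (a point): lower outer edge of the narrow leaf's pull lip, at its middle; moves with the leaf (axes as for the wide one). This lip is 75 wide, 18 thick, 145 from the spine; the rest of the leaf ends 123 from the spine
- jigger: steel hourglass spirit measure, 45 wide x 75 tall, standing on the fixed rear half of the lid, behind the garnish leaf; origin at the centre of its foot
- tumbler: blue plastic tumbler, 76 wide x 125 tall, on the counter on the lip side of the chest, near the garnish leaf; origin at the centre of its foot
- glass: clear glass tumbler, 74 wide x 110 tall, on the counter beyond the fixed rear half; origin at the centre of its foot
- bottle: amber glass bottle, 68 wide x 210 tall, on the counter beyond the fixed rear half; origin at the centre of its foot
- bowl: white bowl, 110 wide x 45 tall, on the counter on the lip side of the chest; origin at the centre of its foot
- scoop: aluminium ice scoop 220 long, lying on the counter beyond the fixed rear half; origin under the joint of bowl and handle
- squeezer: aluminium citrus press 220 long, lying on the counter on the lip side of the chest; origin under the centre of its round cup

How it is judged:
By the outcome, as a careful person would: the job done as asked, in the order asked, and still so for the second after the job is handed in, with the robot touching nothing.
It also fails if it takes over 64 s, if anything falls off the work surface, if the arm or the gripper's body presses on something with over 40 N, if the wrist force passes 120 N, or if a joint passes its speed limit or range.

## Working session

There is one attempt and no reset: what is moved stays moved. The work goes in short steps, Python scripts to look and compute and a shell command to move; the robot and the scene stay as the last step left them, time stands still between calls to the robot, and variables do not carry over. Pictures are saved under pics/ and viewed, and the job is handed in when it is done.

```bash
ls; mkdir -p pics; python3 - <<'E'
from cell import arm, read_camera, calibration
import cv2
print(arm.get_obs())
for n in("side","top"):
    print(n,calibration(n)); cv2.imwrite(f"pics/{n}0.png",read_camera(n)[:,:,::-1])
E
```

```text
pics
{'clock': 0.0, 'joints': array([-1.27179523,  0.62931125,  0.03848188,  1.51835543, -0.02698988,
        0.99630796, -0.01999582]), 'dq': array([-0.00035982,  0.00040262, -0.00030485,  0.00055342, -0.00087417,
        0.00027933, -0.0015075 ]), 'joint_torque': array([-1.45186918e-03, -5.49735725e+01,  1.14371069e+00, -1.86633128e+01,
       -5.20037091e-02,  2.33374082e-02,  1.49435950e-04]), 'tcp_pos': array([231.65729524, 606.60539311, 204.58149621]), 'tcp_rot': array([ 1.81401719e-01,  9.83408638e-01, -9.20590184e-04, -1.42084165e-04]), 'contact_force': array([ 0.16283267, -0.50755943, -0.10597941]), 'wrist_torque': array([ 0.00999192,  0.02972532, -0.03495615]), 'finger_gap': 1.0018309527205536}
side {'mtx': array([[407.57578773,   0.        , 250.15448166],
       [  0.        , 407.57578773, 190.07507618],
       [  0.        ,   0.        ,   1.        ]]), 'k1': -0.09081275782497508, 'xyz': array([ 186.84750768, -501.44161643,  835.90176878]), 'attitude': array([ 0.33609209, -0.10640886, -0.2603656 ,  0.89884872])}
top {'mtx': array([[418.11271171,   0.        , 248.24518903],
       [  0.        , 418.11271171, 191.44140721],
       [  0.        ,   0.        ,   1.        ]]), 'k1': 0.012867809106329923, 'xyz': array([ 360.90046345,   15.75469481, 1111.77942345]), 'attitude': array([-0.05259054,  0.05248413,  0.71361068, -0.6965913 ])}
```

View pics/side0.png

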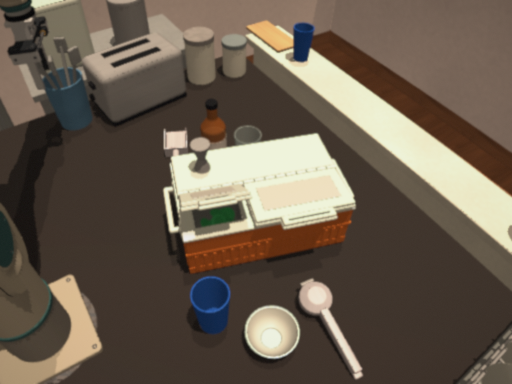

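View pics/top0.png

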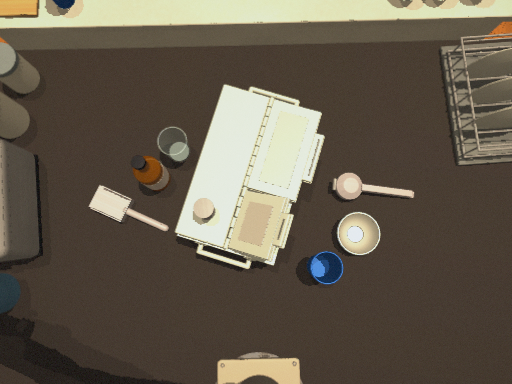

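```bash
cat > h.py <<'E'
import numpy as np, cv2
from scipy.spatial.transform import Rotation as R
from cell import arm, read_camera, calibration
def proj(n,P):
    c=calibration(n);p=R.from_quat(c['attitude']).inv().apply(np.atleast_2d(P)-c['xyz'])
    s=np.c_[p[:,0]/-p[:,2],-p[:,1]/-p[:,2]];s=s*(1+c['k1']*(s**2).sum(1,keepdims=True))
    return s@c['mtx'][:2,:2].T+c['mtx'][:2,2]
def ray(n,uv):
    c=calibration(n);s0=(np.atleast_2d(uv)-c['mtx'][:2,2])/np.diag(c['mtx'])[:2];s=s0.copy()
    for _ in range(20): s=s0/(1+c['k1']*(s**2).sum(1,keepdims=True))
    return c['xyz'],R.from_quat(c['attitude']).apply(np.c_[s[:,0],-s[:,1],-np.ones(len(s))])
def onz(n,uv,z):
    o,d=ray(n,uv);return o+d*((z-o[2])/d[:,2])[:,None]
def tri(a,b):
    o1,d1=ray("side",a);o2,d2=ray("top",b);d1=d1[0];d2=d2[0]
    t=np.linalg.lstsq(np.c_[d1,-d2],o2-o1,rcond=None)[0];p,q=o1+t[0]*d1,o2+t[1]*d2
    return (p+q)/2,np.linalg.norm(p-q)
def crop(n,x0,y0,w,h,k,out,img=None):
    im=cv2.imread(img) if img else read_camera(n)[:,:,::-1]
    cv2.imwrite(out,cv2.resize(im[y0:y0+h,x0:x0+w],None,fx=k,fy=k,interpolation=cv2.INTER_CUBIC))
E
python3 -c "
from h import *
crop('top',160,75,200,220,2.7,'pics/t0c.png','pics/top0.png')
crop('side',150,110,220,165,3.6,'pics/s0c.png','pics/side0.png')"
```

```text
(no output)
```

View pics/t0c.png

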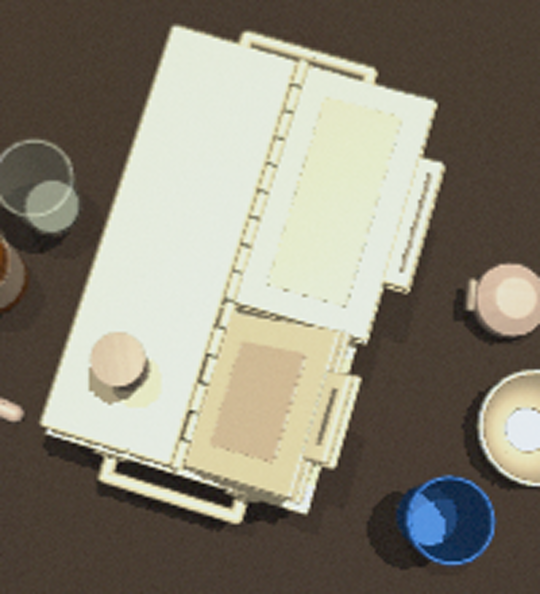

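View pics/s0c.png

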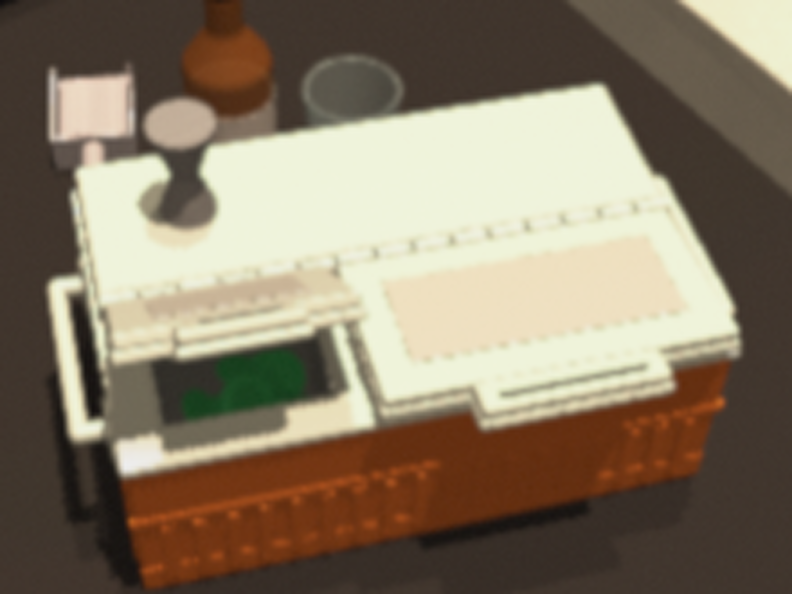

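```bash
python3 -c "
from h import *
np.set_printoptions(precision=1,suppress=True)
T=lambda p:[160+p[0]/2.7-.5+.5/2.7,75+p[1]/2.7-.5+.5/2.7]
S=lambda p:[150+p[0]/3.6-.36,110+p[1]/3.6-.36]
t=[(174,27),(43,430),(303,62),(180,467),(120,382)]
P=onz('top',[T(p) for p in t],158);print(P)
s=[(602,85),(78,172),(665,182)]
Q=onz('side',[S(p) for p in s],158);print(Q)
d=P[0]-P[1];print(np.linalg.norm(d),np.degrees(np.arctan2(d[1],d[0])))
# leaf lip corners ice: far outer, near outer
for a,b in [((667,385),(441,163)),((483,425),(408,290)),((310,330),(359,378)),((180,353),(334,465))]:
    print(tri(S(a),T(b)))
print('jig',onz('top',[T((118,360))],75+158),'tumb',onz('top',[T((449,520))],125),'bowl',onz('top',[[358,234]],45),'sq',onz('top',[[349,187],[412,194]],20),onz('top',[[332,178],[333,192]],15))
print('glass',onz('top',[T((37,178))],110),'bottle',onz('top',[[139,162]],210))
"
```

```text
[[763.8  65.7 158. ]
 [410.2 181.5 158. ]
 [728.6 -47.7 158. ]
 [376.6  66.7 158. ]
 [449.1 116.4 158. ]]
[[765.4  66.  158. ]
 [413.6 179.8 158. ]
 [739.4 -32.6 158. ]]
372.06883352269864 -18.120754188698527
(array([ 631.8, -163.9,  157.5]), np.float64(4.258504731889457))
(array([ 521. , -130.3,  159.2]), np.float64(2.08133096108755))
(array([439.2, -76.8, 241.2]), np.float64(1.854221043834402))
(array([373.2, -55.1, 242.1]), np.float64(1.3446081604287212))
jig [[459.5 109.9 233. ]] tumb [[ 326.5 -161.9  125. ]] bowl [[ 404.8 -261.8   45. ]] sq [[ 529.9 -252.4   20. ]
 [ 507.2 -416.6   20. ]] [[ 556.  -209.9   15. ]
 [ 518.3 -210.5   15. ]]
glass [[642.2 195.7 110. ]] bottle [[567.4 253.3 210. ]]
```

```bash
python3 -m creep '[[[0,0,-18],[0,0,0]],[[0,0,-18],[0,0,0]],[[0,0,-18],[0,0,0]],[[0,0,-18],[0,0,0]],[[0,0,-18],[0,0,0]]]' 0 10
cat >> h.py <<'E'
np.set_printoptions(precision=2,suppress=True)
O=np.array([552.5,12,0]); X=np.array([.309,.951,0]);Y=np.array([-.951,.309,0]);Z=np.array([0,0,1.])
def ch(x,y,z): return O+x*X+y*Y+z*Z
def inch(P): d=np.asarray(P)-O; return np.array([d@X,d@Y,d[2]])
def att(a):  # tool z tilted a deg below horizontal, toward chest +x, tool y=-chest y
    a=np.radians(a); z=np.cos(a)*X-np.sin(a)*Z; y=-Y; return R.from_matrix(np.c_[np.cross(y,z),y,z])
def go(p,Rt):
    o=arm.get_obs();Rc=R.from_quat(o['tcp_rot'])
    d=Rc.inv().apply(p-o['tcp_pos'])/10; r=(Rc.inv()*Rt).as_rotvec(degrees=True)
    print('shift cm',d,'rot',r,'rows',max(np.linalg.norm(d)/4.17,np.linalg.norm(r)/7.16))
def st():
    o=arm.get_obs();Rc=R.from_quat(o['tcp_rot']).as_matrix()
    print('t',o['clock'],'tcp',o['tcp_pos'],'chest',inch(o['tcp_pos']),'F chest',inch(o['contact_force']+O),'tilt',np.degrees(np.arcsin(-Rc[2,2])),'z',Rc[:,2],'y',Rc[:,1],'j',o['joints'])
E
python3 -c "
from h import *
st()
go(ch(-330,-72,420),att(90))"
```

```text
clock: 0.52
tcp_pos: [232.7, 609.2, 392.3]
tcp_rot: [0.181, 0.983, 0.005, 0.001]
contact_force: [0.4, -0.2, 0.9]
finger_gap: 0.684
t 0.5167 tcp [232.7  609.22 392.25] chest [469.14 488.67 392.25] F chest [-0.09 -0.48  0.93] tilt 89.43560100761302 z [ 0.    0.01 -1.  ] y [0.36 0.93 0.01] j [-1.28  0.5   0.05  1.22 -0.03  1.41 -0.02]
shift cm [-60.05 -76.93  -3.55] rot [ 0.44 -0.44 87.09] rows 23.420208734532117
```

```bash
python3 -m creep '[[[-3.5,-4.2,0],[0,0,4]],[[-6.5,-8.5,0],[0,0,8]],[[-9.5,-12.5,0],[0,0,13]],[[-12,-16,0],[0,0,18]],[[-14.5,-19.5,0],[0,0,22]],[[-17,-22.5,0],[0,0,26]],[[-19.5,-25.5,0],[0,0,30]],[[-22,-29,0],[0,0,34]]]' 0 10
python3 -c "
from h import *
st()
go(ch(-330,-72,420),att(90))"
```

```text
clock: 1.18
tcp_pos: [325.5, 285.2, 385.3]
tcp_rot: [0.462, 0.887, -0.0, -0.0]
contact_force: [1.2, 1.0, 0.1]
finger_gap: 0.113
t 1.1833 tcp [325.55 285.2  385.28] chest [189.69 300.25 385.28] F chest [ 1.31 -0.79  0.1 ] tilt 89.98760525185934 z [-0. -0. -1.] y [ 0.82  0.57 -0.  ] j [-1.02  0.13  0.27  1.79 -0.04  1.22 -0.13]
shift cm [-61.04 -19.    -3.48] rot [-0.01 -0.   52.91] rows 15.352439237279894
```

```bash
python3 -m creep '[[[-4,-1.2,0],[0,0,4]],[[-8,-2.4,-0.5],[0,0,8]],[[-12,-3.6,-1],[0,0,12]],[[-16,-4.8,-1],[0,0,16]],[[-20,-6,-2],[0,0,20]],[[-24,-7.2,-2],[0,0,24]],[[-28,-8.5,-2],[0,0,28]],[[-32,-10,-2],[0,0,32]]]' 0 10
python3 -c "
from h import *
st()
go(ch(-330,-72,420),att(90))"
```

```text
clock: 1.85
tcp_pos: [426.8, -30.2, 405.6]
tcp_rot: [0.689, 0.725, 0.0, 0.0]
contact_force: [1.5, 0.7, -1.2]
finger_gap: 0.005
t 1.85 tcp [426.81 -30.16 405.64] chest [-78.93 106.51 405.64] F chest [ 1.13 -1.25 -1.19] tilt 89.94852858507694 z [ 0.  0. -1.] y [1.   0.05 0.  ] j [-0.55  0.12  0.64  1.77 -0.08  1.28  0.16]
shift cm [-29.83   7.7   -1.45] rot [ 0.04 -0.04 20.94] rows 7.395133238649674
```

```bash
python3 -m creep '[[[-4,1,0],[0,0,3]],[[-8,2,-0.5],[0,0,6]],[[-12,3,-1],[0,0,9]],[[-16,4,-1],[0,0,12]],[[-20,5,-1.5],[0,0,15]],[[-24,6,-1.5],[0,0,18]],[[-27,7,-1.5],[0,0,21]],[[-30,7.7,-1.5],[0,0,21]]]' 0 10
python3 -c "
from h import *
st()
go(ch(-330,-72,300),att(45))
go(ch(-330,-72,300),att(20))"
```

```text
clock: 2.52
tcp_pos: [520.2, -325.5, 419.4]
tcp_rot: [0.809, 0.587, -0.0, -0.001]
contact_force: [0.0, -0.1, -0.6]
finger_gap: 0.005
t 2.5167 tcp [ 520.25 -325.5   419.44] chest [-330.93  -73.61  419.44] F chest [-0.1  -0.03 -0.62] tilt 89.92017933971864 z [-0.  0. -1.] y [ 0.95 -0.31 -0.  ] j [ 0.08  0.52  0.78  1.28 -0.36  1.49  0.51]
shift cm [ 0.1  -0.15 11.94] rot [-0.06 45.   -0.08] rows 6.285242301758499
shift cm [ 0.1  -0.15 11.94] rot [-0.04 70.   -0.09] rows 9.776941420863519
```

```bash
python3 -m creep '[[[0,0,1],[0,6,0]],[[0,0,3],[0,12,0]],[[0,0,5],[0,18,0]],[[0,0,7],[0,24,0]],[[0,0,9],[0,30,0]],[[0,0,10],[0,36,0]],[[0,0,11],[0,42,0]],[[0,0,12],[0,45,0]]]'
python3 -c "
from h import *
st()
go(ch(-250,-72,200),att(25))"
```

```text
clock: 3.18
tcp_pos: [517.8, -325.7, 297.6]
tcp_rot: [0.748, 0.541, 0.311, -0.227]
contact_force: [-0.2, -0.0, -0.7]
finger_gap: 0.008
t 3.1833 tcp [ 517.84 -325.73  297.65] chest [-331.89  -71.4   297.65] F chest [-0.1   0.17 -0.73] tilt 44.712288359406166 z [ 0.22  0.68 -0.7 ] y [ 0.95 -0.31 -0.  ] j [ 0.65  0.81  0.48  1.3  -0.87  1.75  0.92]
shift cm [-1.18  0.07 12.69] rot [ 0.02 19.71 -0.28] rows 3.056747525404212
```

```bash
python3 -m creep '[[[0,0,2],[0,2,0]],[[0,0,4],[0,4,0]],[[0,0,6],[0,6,0]],[[0,0,8],[0,8,0]],[[0,0,10],[0,10,0]],[[0,0,11],[0,10,0]]]'
python3 -c "
from h import *
st()
go(ch(-200,-72,150),att(35))
go(ch(-128,-72,108),att(35))"
```

```text
clock: 3.68
tcp_pos: [542.9, -248.0, 219.5]
tcp_rot: [0.717, 0.52, 0.373, -0.274]
contact_force: [0.8, 0.3, -0.3]
finger_gap: 0.0
t 3.6833 tcp [ 542.9  -248.    219.45] chest [-250.23  -71.21  219.45] F chest [ 0.56 -0.64 -0.29] tilt 34.80361225040435 z [ 0.25  0.78 -0.57] y [ 0.95 -0.31 -0.01] j [ 0.63  0.9   0.39  1.47 -0.98  1.66  1.05]
shift cm [-2.83  0.12  8.09] rot [-0.24 -0.2  -0.2 ] rows 2.0558610461264615
shift cm [-2.17  0.16 16.4 ] rot [-0.24 -0.2  -0.2 ] rows 3.967129027893094
```

```bash
python3 -m creep '[[[-1.5,0,2],[0,0,0]],[[-2.3,0,4],[0,0,0]],[[-2.3,0,6.5],[0,0,0]],[[-2.3,0,9],[0,0,0]],[[-2.3,0,9],[0,0,0]]]'
python3 -c "
from h import *
st()
go(ch(-128,-72,106),att(35))
crop('side',150,110,220,165,3.6,'pics/s1c.png')
crop('top',160,75,200,220,2.7,'pics/t1c.png')
"
```

```text
clock: 4.1
tcp_pos: [562.7, -186.6, 150.9]
tcp_rot: [0.715, 0.523, 0.373, -0.275]
contact_force: [-0.0, 0.6, -0.4]
finger_gap: 0.007
t 4.1 tcp [ 562.66 -186.63  150.91] chest [-185.76  -71.04  150.91] F chest [ 0.56  0.23 -0.36] tilt 34.740174340615944 z [ 0.25  0.78 -0.57] y [ 0.95 -0.3  -0.  ] j [ 0.57  0.95  0.33  1.59 -1.04  1.5   1.12]
shift cm [-0.4   0.15  7.31] rot [-0.44 -0.26  0.06] rows 1.7551409995333251
```

View pics/s1c.png

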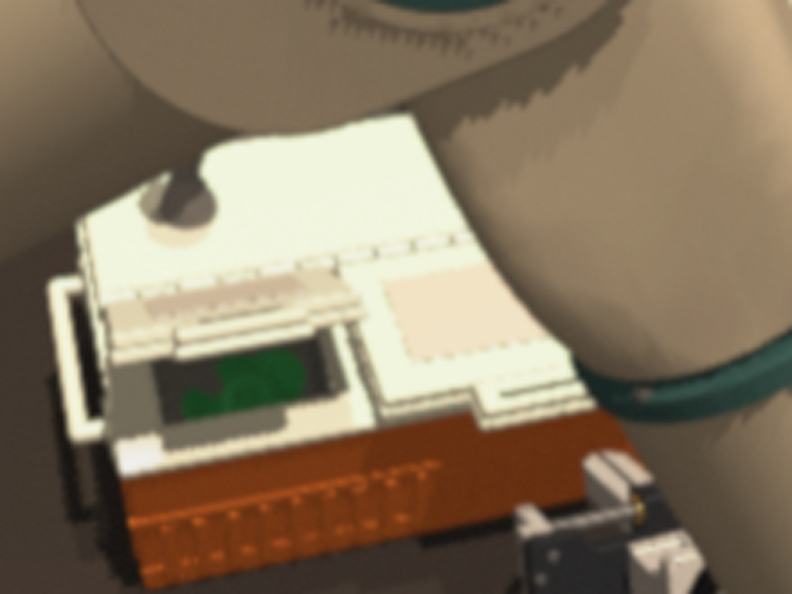

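View pics/t1c.png

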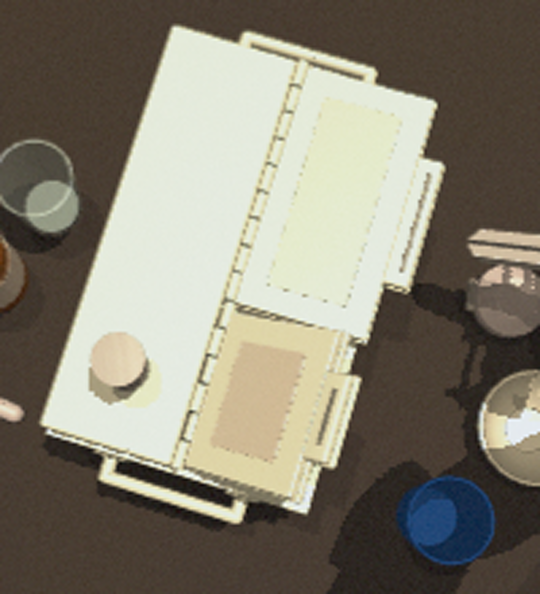

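```bash
python3 -c "
from h import *
o=arm.get_obs();p=o['tcp_pos'];z=R.from_quat(o['tcp_rot']).as_matrix()
P=[p+z@np.array(v) for v in [(0,0,0),(0,12,0),(0,-12,0),(8,0,0),(0,0,-100),(37,88,-97),(-37,88,-97),(37,-88,-97),(-37,-88,-97)]]
print(proj('top',P));print((proj('top',P)-[160,75])*2.7);print((proj('side',P)-[150,110])*3.6)
print(onz('side',[[253,305],[316,295],[365,370]],0))
im=cv2.imread('pics/s1c.png')
cv2.imwrite('pics/sfull1.png',read_camera('side')[:,:,::-1])
cv2.imwrite('pics/tfull1.png',read_camera('top')[:,:,::-1])
"
```

```text
[[335.58 164.93]
 [336.88 160.12]
 [334.27 169.76]
 [334.24 163.79]
 [377.12 169.73]
 [380.26 125.66]
 [390.08 138.72]
 [360.19 203.32]
 [371.51 211.91]]
[[474.06 242.81]
 [477.57 229.82]
 [470.53 255.84]
 [470.45 239.72]
 [586.21 255.77]
 [594.7  136.79]
 [621.21 172.04]
 [540.51 346.47]
 [571.09 369.67]]
[[605.87 473.59]
 [625.71 469.17]
 [585.9  478.04]
 [604.62 460.41]
 [681.09 541.09]
 [832.71 434.09]
 [838.74 566.29]
 [504.24 508.4 ]
 [519.95 645.12]]
[[ 418.01 -177.64    0.  ]
 [ 550.72 -233.36    0.  ]
 [ 530.65 -418.98    0.  ]]
```

View pics/sfull1.png

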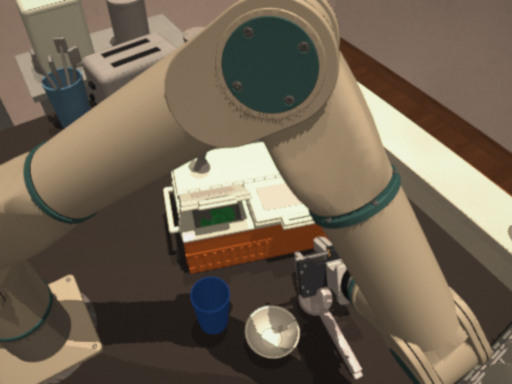

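View pics/tfull1.png

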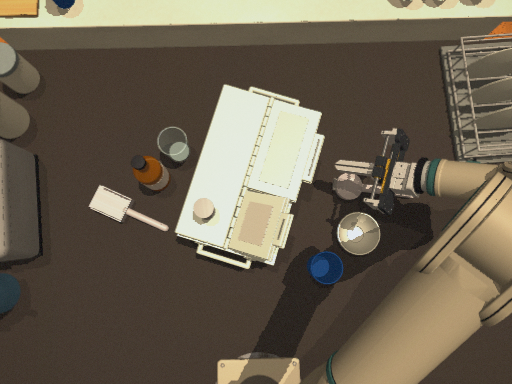

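```bash
python3 -m creep '[[[-0.4,0.1,2],[0,0,0]],[[-0.4,0.1,4],[0,0,0]],[[-0.4,0.1,6],[0,0,0]],[[-0.4,0.1,7.2],[0,0,0]],[[-0.4,0.1,7.2],[0,0,0]]]'
cat >> h.py <<'E'
def target(th,al,r):  # contact TCP in chest frame for leaf angle th(rad), tilt al deg, contact radius r; edge contact when th<al
    a=np.radians(al); n=np.array([np.sin(a),np.cos(a)]); d=np.array([np.cos(a),-np.sin(a)])
    N=np.array([-np.sin(th),-np.cos(th)]); u=np.array([-np.cos(th),np.sin(th)]);S=np.array([0,158.])
    if th<a: # lip edge on upper finger side, TCP leads edge by s along d
        E=S+145*u+18*N; s=145-r; return E-8*n+d*s
    c=S+r*u+18*N
    h=max((8*n)@(-N),(-8*n)@(-N)); k=8*n if (8*n)@(-N)>(-8*n)@(-N) else -8*n
    return c-k
def plan(steps,y=-72,base=None):  # print rows (shift cm, turn deg) from the current pose
    o=arm.get_obs();Rc=R.from_quat(o['tcp_rot'])
    for th,al,r in steps:
        x,z=target(th,al,r);p=ch(x,y,z)
        print(round(th,2),al,'chest',x.round(1),z.round(1),'row',(Rc.inv().apply(p-o['tcp_pos'])/10).round(2),(Rc.inv()*att(al)).as_rotvec(degrees=True).round(1))
E
python3 -c "
from h import *
st()
plan([(t,35,125) for t in (0,.1,.2,.3,.4,.5,.6,.7)])
"
```

```text
clock: 4.72
tcp_pos: [580.8, -137.3, 107.6]
tcp_rot: [0.717, 0.522, 0.374, -0.272]
contact_force: [0.1, 0.1, 1.1]
finger_gap: 0.005
t 4.7167 tcp [ 580.78 -137.3   107.63] chest [-133.25  -73.03  107.63] F chest [ 0.13 -0.1   1.07] tilt 34.91765118054772 z [ 0.25  0.78 -0.57] y [ 0.95 -0.31 -0.  ] j [ 0.56  0.98  0.22  1.66 -1.07  1.34  1.15]
0 35 chest -133.2 122.0 row [ 1.18 -0.1  -0.82] [-0.1 -0.1  0.1]
0.1 35 chest -134.3 136.5 row [ 2.31 -0.1  -1.74] [-0.1 -0.1  0.1]
0.2 35 chest -133.9 151.1 row [ 3.53 -0.11 -2.54] [-0.1 -0.1  0.1]
0.3 35 chest -132.0 165.6 row [ 4.83 -0.11 -3.22] [-0.1 -0.1  0.1]
0.4 35 chest -128.8 179.9 row [ 6.18 -0.11 -3.77] [-0.1 -0.1  0.1]
0.5 35 chest -124.1 193.7 row [ 7.58 -0.1  -4.17] [-0.1 -0.1  0.1]
0.6 35 chest -118.0 207.0 row [ 9.02 -0.1  -4.44] [-0.1 -0.1  0.1]
0.7 35 chest -111.8 218.2 row [10.3  -0.1  -4.57] [-0.1 -0.1  0.1]
```

```bash
python3 -m creep '[[[0.6,0,-0.4],[0,0,0]],[[1.2,0,-0.8],[0,0,0]],[[1.7,0,-1.25],[0,0,0]],[[2.3,0,-1.7],[0,0,0]],[[2.9,0,-2.1],[0,0,0]],[[3.5,0,-2.5],[0,0,0]],[[4.1,0,-2.85],[0,0,0]],[[4.8,0,-3.2],[0,0,0]]]'
python3 -c "
from h import *
st()
crop('top',160,75,200,220,2.7,'pics/t2c.png')
plan([(t,35,125) for t in (.3,.4,.5,.6,.7,.8)])
plan([(t,35,120) for t in (.6,.7,.8,.9,1.0)])
"
```

```text
clock: 5.38
tcp_pos: [581.2, -138.8, 165.5]
tcp_rot: [0.718, 0.522, 0.373, -0.27]
contact_force: [1.2, -4.6, -2.7]
finger_gap: 0.005
t 5.3833 tcp [ 581.21 -138.77  165.53] chest [-134.51  -73.89  165.53] F chest [-4.01 -2.6  -2.73] tilt 35.14694769952441 z [ 0.25  0.78 -0.58] y [ 0.95 -0.31  0.  ] j [ 0.55  0.89  0.24  1.66 -1.05  1.39  1.07]
0.3 35 chest -132.0 165.6 row [-0.01 -0.2   0.26] [0.  0.1 0.1]
0.4 35 chest -128.8 179.9 row [ 1.34 -0.2  -0.29] [0.  0.1 0.1]
0.5 35 chest -124.1 193.7 row [ 2.74 -0.2  -0.71] [0.  0.1 0.1]
0.6 35 chest -118.0 207.0 row [ 4.18 -0.19 -0.98] [0.  0.1 0.1]
0.7 35 chest -111.8 218.2 row [ 5.46 -0.19 -1.11] [0.  0.1 0.1]
0.8 35 chest -104.6 228.6 row [ 6.72 -0.19 -1.12] [0.  0.1 0.1]
0.6 35 chest -113.9 204.1 row [ 4.18 -0.19 -0.48] [0.  0.1 0.1]
0.7 35 chest -108.0 215.0 row [ 5.41 -0.19 -0.61] [0.  0.1 0.1]
0.8 35 chest -101.1 225.0 row [ 6.63 -0.19 -0.63] [0.  0.1 0.1]
0.9 35 chest -93.3 234.3 row [ 7.83 -0.18 -0.52] [0.  0.1 0.1]
1.0 35 chest -84.6 242.7 row [ 9.02 -0.18 -0.29] [0.  0.1 0.1]
```

View pics/t2c.png

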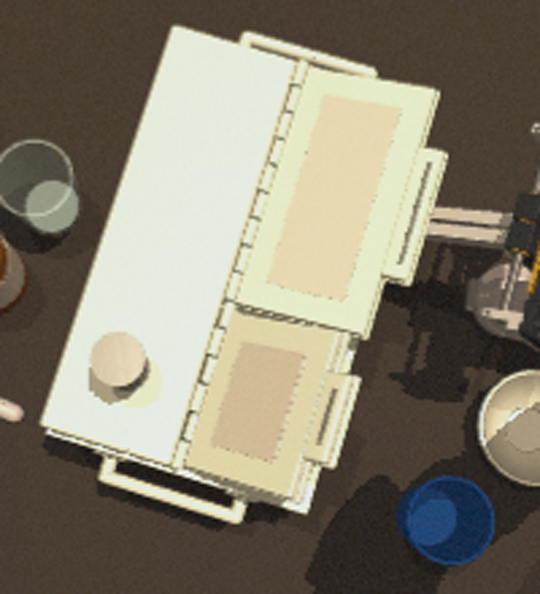

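```bash
python3 -m creep '[[[0.7,0,0],[0,0,0]],[[1.35,0,-0.1],[0,0,0]],[[2.05,0,-0.2],[0,0,0]],[[2.75,0,-0.4],[0,0,0]],[[3.45,0,-0.5],[0,0,0]],[[4.15,0,-0.6],[0,0,0]],[[4.8,0,-0.7],[0,0,0]],[[5.4,0,-0.75],[0,0,0]]]'
python3 -c "
from h import *
st()
plan([(t,35,122) for t in (.7,.8,.9,1.0,1.1,1.2)])
plan([(t,40,122) for t in (1.1,1.2,1.3,1.4)])
"
```

```text
clock: 6.1
tcp_pos: [588.6, -113.2, 214.4]
tcp_rot: [0.717, 0.522, 0.373, -0.272]
contact_force: [-0.8, -4.0, -2.6]
finger_gap: 0.002
t 6.1 tcp [ 588.62 -113.16  214.37] chest [-107.87  -73.02  214.37] F chest [-4.07 -0.45 -2.57] tilt 35.00674058575075 z [ 0.25  0.78 -0.57] y [ 0.95 -0.31 -0.  ] j [ 0.5   0.81  0.24  1.67 -1.04  1.41  0.99]
0.7 35 chest -109.5 216.3 row [ 0.06 -0.1  -0.24] [-0.1  0.   0.1]
0.8 35 chest -102.5 226.4 row [ 1.3  -0.1  -0.25] [-0.1  0.   0.1]
0.9 35 chest -94.5 235.8 row [ 2.52 -0.1  -0.14] [-0.1  0.   0.1]
1.0 35 chest -85.7 244.4 row [ 3.73 -0.1   0.1 ] [-0.1  0.   0.1]
1.1 35 chest -76.0 252.0 row [ 4.91 -0.1   0.45] [-0.1  0.   0.1]
1.2 35 chest -65.6 258.6 row [ 6.05 -0.09  0.93] [-0.1  0.   0.1]
1.1 40 chest -76.5 252.4 row [ 4.92 -0.1   0.38] [-0.1 -5.   0.1]
1.2 40 chest -66.1 259.1 row [ 6.06 -0.09  0.86] [-0.1 -5.   0.1]
1.3 40 chest -55.1 264.6 row [ 7.14 -0.09  1.44] [-0.1 -5.   0.1]
1.4 40 chest -43.6 269.0 row [ 8.16 -0.09  2.13] [-0.1 -5.   0.1]
```

```bash
python3 -m creep '[[[0.65,0,-0.25],[0,0,0]],[[1.3,0,-0.25],[0,-1,0]],[[2,0,-0.2],[0,-2,0]],[[2.8,0,-0.1],[0,-3,0]],[[3.6,0,0.05],[0,-4,0]],[[4.4,0,0.2],[0,-5,0]],[[5.2,0,0.5],[0,-5,0]],[[6,0,0.85],[0,-5,0]]]'
python3 -c "
from h import *
st()
plan([(t,40+i*2,122) for i,t in enumerate((1.2,1.3,1.4,1.5,1.6,1.7,1.8))])
"
```

```text
clock: 6.77
tcp_pos: [601.7, -73.2, 259.3]
tcp_rot: [0.732, 0.534, 0.342, -0.248]
contact_force: [-1.7, -2.2, -2.4]
finger_gap: 0.002
t 6.7667 tcp [601.74 -73.19 259.29] chest [-65.8  -73.15 259.29] F chest [-2.63  0.9  -2.38] tilt 40.01127911574342 z [ 0.24  0.73 -0.64] y [ 0.95 -0.31  0.  ] j [ 0.39  0.69  0.26  1.69 -1.02  1.35  0.86]
1.2 40 chest -66.1 259.1 row [-0.04 -0.12 -0.01] [-0.1  0.   0.1]
1.3 42 chest -55.3 264.8 row [ 1.1  -0.11  0.45] [-0.1 -2.   0.1]
1.4 44 chest -44.0 269.4 row [ 2.18 -0.11  1.02] [-0.1 -4.   0.1]
1.5 46 chest -32.3 272.9 row [ 3.19 -0.11  1.69] [-0.1 -6.   0.1]
1.6 48 chest -20.4 275.1 row [ 4.13 -0.1   2.46] [-0.1 -8.   0.1]
1.7 50 chest -8.3 276.2 row [ 4.99 -0.1   3.32] [ -0.1 -10.    0.1]
1.8 52 chest 3.9 276.0 row [ 5.76 -0.1   4.27] [ -0.1 -12.    0.1]
```

```bash
python3 -m creep '[[[0.7,0,0.25],[0,-1.3,0]],[[1.4,0,0.6],[0,-2.6,0]],[[2.1,0,1],[0,-4,0]],[[2.7,0,1.35],[0,-5,0]],[[3.3,0,1.8],[0,-6,0]],[[3.9,0,2.25],[0,-7.5,0]],[[4.45,0,2.75],[0,-9,0]],[[5,0,3.3],[0,-10,0]]]'
python3 -c "
from h import *
st()
crop('top',160,75,200,220,2.7,'pics/t3c.png')
plan([(t,50+i*2,120) for i,t in enumerate((1.7,1.8,1.9,2,2.1,2.2,2.3))])
"
```

```text
clock: 7.43
tcp_pos: [619.6, -18.9, 275.8]
tcp_rot: [0.76, 0.553, 0.276, -0.201]
contact_force: [-0.2, -3.7, -1.3]
finger_gap: 0.005
t 7.4333 tcp [619.57 -18.86 275.83] chest [ -8.62 -73.32 275.83] F chest [-3.55 -0.91 -1.33] tilt 50.06151330133621 z [ 0.2   0.61 -0.77] y [ 0.95 -0.31  0.  ] j [ 0.18  0.59  0.32  1.69 -0.94  1.22  0.65]
1.7 50 chest -8.5 274.2 row [-0.4  -0.09  0.  ] [-0.1 -0.1  0.3]
1.8 52 chest 3.4 274.0 row [ 0.51 -0.08  0.78] [-0.1 -2.1  0.3]
1.9 54 chest 15.3 272.7 row [ 1.33 -0.07  1.65] [-0.1 -4.1  0.3]
2 56 chest 26.9 270.1 row [ 2.05 -0.07  2.6 ] [-0.1 -6.1  0.3]
2.1 58 chest 38.3 266.4 row [ 2.68 -0.06  3.61] [-0.1 -8.1  0.3]
2.2 60 chest 49.1 261.6 row [ 3.2  -0.06  4.68] [ -0.1 -10.1   0.3]
2.3 62 chest 59.5 255.7 row [ 3.62 -0.05  5.79] [ -0.1 -12.1   0.3]
```

View pics/t3c.png

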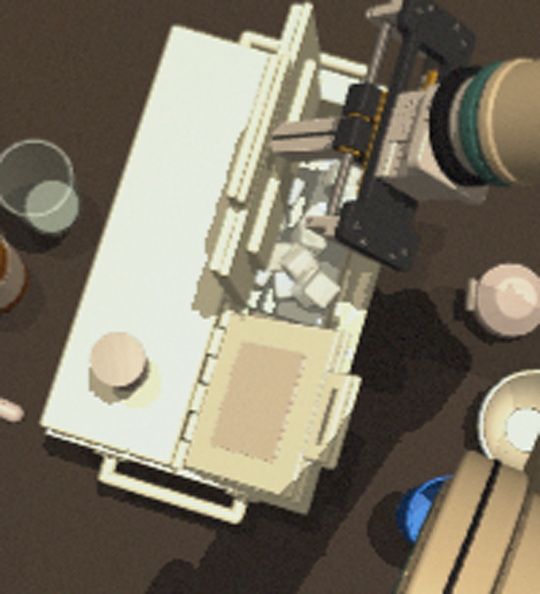

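```bash
python3 -m creep '[[[0.3,0,0.4],[0,-1.3,0]],[[0.7,0,0.9],[0,-2.6,0]],[[1.15,0,1.4],[0,-3.5,0]],[[1.6,0,2],[0,-5,0]],[[2,0,2.6],[0,-6,0]],[[2.4,0,3.2],[0,-7.3,0]],[[2.8,0,3.9],[0,-8.6,0]],[[3.2,0,4.65],[0,-10,0]]]'
python3 -c "
from h import *
st()
plan([(t,60+i*2,120) for i,t in enumerate((2.2,2.3,2.4,2.5,2.6,2.7,2.8))])
"
```

```text
clock: 8.15
tcp_pos: [636.2, 32.9, 260.3]
tcp_rot: [0.781, 0.568, 0.209, -0.152]
contact_force: [-0.1, -1.3, 1.3]
finger_gap: 0.009
t 8.15 tcp [636.22  32.9  260.34] chest [ 45.74 -73.16 260.34] F chest [-1.25 -0.28  1.27] tilt 60.03662175357954 z [ 0.15  0.48 -0.87] y [ 0.95 -0.31  0.  ] j [-0.03  0.57  0.37  1.67 -0.84  1.09  0.43]
2.2 60 chest 49.1 261.6 row [ 0.36 -0.12  0.06] [-0.   0.   0.1]
2.3 62 chest 59.5 255.7 row [ 0.96 -0.12  1.09] [-0.  -2.   0.1]
2.4 64 chest 69.1 248.8 row [ 1.45 -0.11  2.17] [-0.  -4.   0.1]
2.5 66 chest 78.1 241.0 row [ 1.83 -0.11  3.29] [-0.  -6.   0.1]
2.6 68 chest 86.1 232.3 row [ 2.1  -0.11  4.45] [-0.  -8.   0.1]
2.7 70 chest 93.3 222.8 row [ 2.24 -0.11  5.62] [ -0.  -10.    0.1]
2.8 72 chest 99.4 212.7 row [ 2.27 -0.11  6.81] [ -0.  -12.    0.1]
```

```bash
python3 -m creep '[[[0.5,0,0.4],[0,-1,0]],[[0.9,0,1],[0,-2,0]],[[1.2,0,1.6],[0,-3,0]],[[1.45,0,2.2],[0,-4,0]],[[1.65,0,2.75],[0,-5,0]],[[1.8,0,3.3],[0,-6,0]],[[1.95,0,3.85],[0,-7,0]],[[2.05,0,4.4],[0,-8,0]]]'
python3 -c "
from h import *
st()
crop('top',160,75,200,220,2.7,'pics/t4c.png')
plan([(t,68,115) for i,t in enumerate((2.6,2.7,2.8,2.9,3,3.1,3.14))])
"
```

```text
clock: 8.82
tcp_pos: [648.0, 70.5, 231.9]
tcp_rot: [0.794, 0.578, 0.154, -0.112]
contact_force: [-0.5, -1.9, 0.8]
finger_gap: 0.005
t 8.8167 tcp [648.04  70.46 231.87] chest [ 85.11 -72.79 231.87] F chest [-1.98 -0.08  0.8 ] tilt 68.09013439956622 z [ 0.11  0.36 -0.93] y [ 0.95 -0.31 -0.  ] j [-0.2   0.6   0.42  1.65 -0.74  1.01  0.26]
2.6 68 chest 81.8 229.7 row [-0.57 -0.01 -0.06] [-0.2  0.1  0.2]
2.7 68 chest 88.9 220.4 row [-0.26 -0.01  1.07] [-0.2  0.1  0.2]
2.8 68 chest 109.7 216.5 row [1.53 0.   2.21] [-0.2  0.1  0.2]
2.9 68 chest 114.8 206.0 row [1.6  0.01 3.37] [-0.2  0.1  0.2]
3 68 chest 118.7 195.0 row [1.56 0.01 4.54] [-0.2  0.1  0.2]
3.1 68 chest 121.6 183.8 row [1.4  0.01 5.69] [-0.2  0.1  0.2]
3.14 68 chest 122.4 179.2 row [1.31 0.01 6.14] [-0.2  0.1  0.2]
```

View pics/t4c.png

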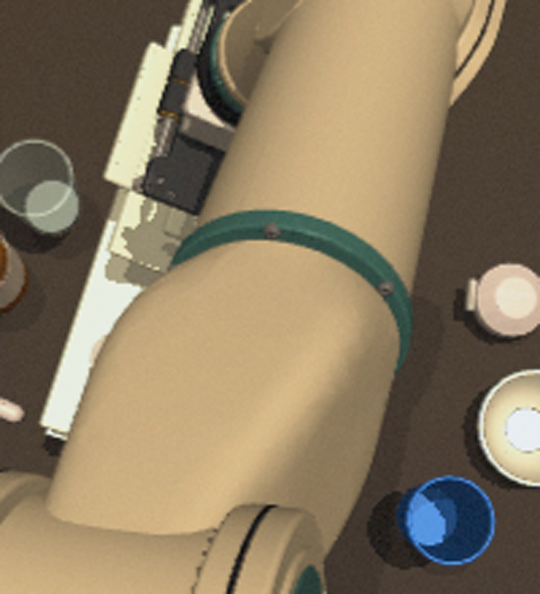

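```bash
python3 -c "
from h import *
plan([(2.7,68,117)]+[(t,68,103) for i,t in enumerate((2.8,2.9,3,3.1,3.14,3.17))])
"
```

```text
2.7 68 chest 90.7 221.3 row [-0.06 -0.01  1.05] [-0.2  0.1  0.2]
2.8 68 chest 98.4 212.5 row [ 0.33 -0.    2.16] [-0.2  0.1  0.2]
2.9 68 chest 103.1 203.1 row [0.41 0.   3.2 ] [-0.2  0.1  0.2]
3 68 chest 106.8 193.4 row [0.39 0.   4.25] [-0.2  0.1  0.2]
3.1 68 chest 109.6 183.3 row [0.27 0.01 5.29] [-0.2  0.1  0.2]
3.14 68 chest 110.4 179.2 row [0.19 0.01 5.7 ] [-0.2  0.1  0.2]
3.17 68 chest 110.9 176.1 row [0.12 0.01 6.  ] [-0.2  0.1  0.2]
```

```bash
python3 -m creep '[[[0,0,0.4],[0,0,0]],[[0,0,0.9],[0,0,0]],[[0.15,0,1.5],[0,0,0]],[[0.3,0,2.1],[0,0,0]],[[0.35,0,2.6],[0,0,0]],[[0.4,0,3.2],[0,0,0]],[[0.4,0,3.7],[0,0,0]],[[0.4,0,4.2],[0,0,0]]]'
python3 -c "
from h import *
st()
plan([(t,68,103) for i,t in enumerate((3,3.1,3.14,3.17))])
"
```

```text
clock: 9.53
tcp_pos: [654.3, 88.5, 194.3]
tcp_rot: [0.794, 0.578, 0.154, -0.112]
contact_force: [1.3, -1.1, 2.6]
finger_gap: 0.002
t 9.5333 tcp [654.26  88.51 194.33] chest [104.21 -73.13 194.33] F chest [-0.6  -1.59  2.65] tilt 68.00409618227476 z [ 0.12  0.36 -0.93] y [ 0.95 -0.31  0.  ] j [-0.21  0.65  0.39  1.68 -0.79  0.94  0.29]
3 68 chest 106.8 193.4 row [ 0.21 -0.11  0.19] [-0.   0.   0.1]
3.1 68 chest 109.6 183.3 row [ 0.08 -0.11  1.23] [-0.   0.   0.1]
3.14 68 chest 110.4 179.2 row [ 0.   -0.11  1.64] [-0.   0.   0.1]
3.17 68 chest 110.9 176.1 row [-0.07 -0.11  1.94] [-0.   0.   0.1]
```

Slow final descent, watching the force.

```bash
python3 -m creep '[[[0,0,0.25],[0,0,0]],[[0,0,0.5],[0,0,0]],[[0,0,0.75],[0,0,0]],[[0,0,1],[0,0,0]],[[0,0,1.2],[0,0,0]],[[0,0,1.4],[0,0,0]],[[0,0,1.5],[0,0,0]]]'
python3 -m creep '[[[0,0,0.1],[0,0,0]],[[0,0,0.2],[0,0,0]],[[0,0,0.2],[0,0,0]]]'
python3 -c "
from h import *
st()"
```

```text
clock: 10.12
tcp_pos: [655.5, 93.9, 180.6]
tcp_rot: [0.794, 0.578, 0.154, -0.112]
contact_force: [-0.2, -1.4, -0.5]
finger_gap: 0.002
clock: 10.37
tcp_pos: [655.8, 94.5, 179.2]
tcp_rot: [0.794, 0.578, 0.154, -0.112]
contact_force: [-0.7, -1.9, 2.4]
finger_gap: 0.005
t 10.3667 tcp [655.82  94.51 179.24] chest [110.39 -72.76 179.24] F chest [-2.06  0.09  2.35] tilt 67.99798034835538 z [ 0.11  0.36 -0.93] y [ 0.95 -0.31 -0.  ] j [-0.21  0.67  0.38  1.69 -0.8   0.91  0.31]
```

```bash
for i in 1 2 3; do python3 -m creep '[[[0,0,0.1],[0,0,0]],[[0,0,0.1],[0,0,0]]]' | sed -n 2,4p; done
```

```text
tcp_pos: [655.9, 94.5, 178.9]
tcp_rot: [0.794, 0.578, 0.154, -0.112]
contact_force: [-3.0, -3.0, 7.0]
tcp_pos: [655.9, 94.6, 178.7]
tcp_rot: [0.794, 0.578, 0.155, -0.112]
contact_force: [-4.8, -4.4, 10.8]
tcp_pos: [656.0, 94.5, 178.5]
tcp_rot: [0.794, 0.578, 0.155, -0.112]
contact_force: [-5.9, -5.7, 14.2]
```

```bash
python3 -m creep '[[[0,0,-1.5],[0,0,0]],[[0,0,-4],[0,0,0]],[[0,0,-8],[0,0,0]],[[0,0,-12],[0,0,0]],[[0,0,-15],[0,0,0]],[[0,0,-15],[0,0,0]]]'
python3 -c "
from h import *
st()
go(ch(-100,95,300),att(80))
go(ch(-100,95,300),att(68))"
```

```text
clock: 11.37
tcp_pos: [641.7, 38.6, 321.9]
tcp_rot: [0.794, 0.577, 0.158, -0.108]
contact_force: [0.7, -0.7, 0.4]
finger_gap: 0.006
t 11.3667 tcp [641.73  38.56 321.92] chest [ 52.83 -76.65 321.92] F chest [-0.48 -0.89  0.37] tilt 67.90513007347485 z [ 0.13  0.35 -0.93] y [ 0.95 -0.31  0.01] j [-0.18  0.51  0.47  1.55 -0.66  1.18  0.2 ]
shift cm [-14.95 -17.16  -3.9 ] rot [  0.63 -12.09   0.06] rows 5.53646941844301
shift cm [-14.95 -17.16  -3.9 ] rot [ 0.62 -0.09  0.12] rows 5.53646941844301
```

```bash
python3 -m creep '[[[-2.5,-2.8,-0.6],[0,-2,0]],[[-5,-5.7,-1.3],[0,-4,0]],[[-7.5,-8.5,-2],[0,-6,0]],[[-10,-11.5,-2.6],[0,-8,0]],[[-12.5,-14.3,-3.2],[0,-10,0]],[[-15,-17,-3.9],[0,-12,0]],[[-15,-17,-3.9],[0,-12,0]],[[-15,-17,-3.9],[0,-12,0]]]'
python3 -c "
from h import *
st()
go(ch(-100,95,260),att(80))
cv2.imwrite('pics/s5.png',read_camera('side')[:,:,::-1])
cv2.imwrite('pics/t5.png',read_camera('top')[:,:,::-1])
"
```

```text
clock: 12.03
tcp_pos: [429.0, -51.0, 295.3]
tcp_rot: [0.805, 0.586, 0.071, -0.052]
contact_force: [0.8, 0.0, 0.8]
finger_gap: 0.006
t 12.0333 tcp [428.96 -50.97 295.29] chest [-98.06  98.03 295.29] F chest [ 0.29 -0.74  0.8 ] tilt 79.90432495053085 z [ 0.05  0.17 -0.98] y [ 0.95 -0.31 -0.  ] j [-0.28  0.23  0.6   1.99 -0.36  0.99  0.2 ]
shift cm [-0.81  0.31  3.44] rot [-0.05 -0.1   0.09] rows 0.8506338396049399
```

View pics/s5.png

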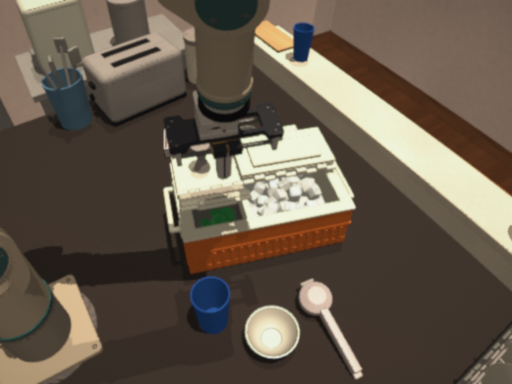

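View pics/t5.png

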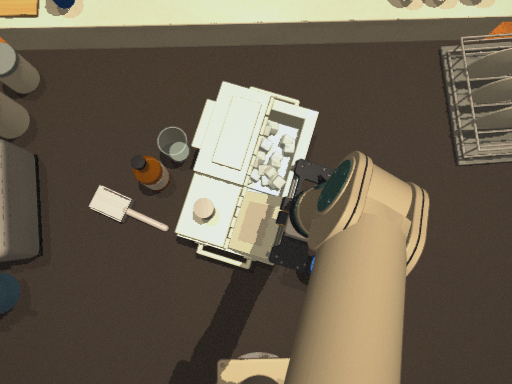

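```bash
cat >> h.py <<'E'
def plan2(ths,r=128,al=80,y=95):
    o=arm.get_obs();Rc=R.from_quat(o['tcp_rot']);a=np.radians(al)
    for t in ths:
        x=-r*np.cos(t)+8*np.sin(a);z=158+r*np.sin(t)+8*np.cos(a)
        print(t,np.round([x,z],1),(Rc.inv().apply(ch(x,y,z)-o['tcp_pos'])/10).round(2))
E
python3 -c "
from h import *
plan2((.8,.7,.65,.6,.5,.4))"
```

```text
0.8 [-81.3 251.2] [0.81 0.12 4.63]
0.7 [-90.  241.8] [-0.21  0.11  5.4 ]
0.65 [-94.  236.9] [-0.69  0.11  5.82]
0.6 [-97.8 231.7] [-1.15  0.11  6.26]
0.5 [-104.5  220.8] [-2.    0.11  7.22]
0.4 [-110.   209.2] [-2.75  0.1   8.26]
```

```bash
python3 -m creep '[[[-0.3,0,2.5],[0,0,0]],[[-0.5,0,5],[0,0,0]],[[-0.7,0,5.7],[0,0,0]],[[-1.15,0,6.2],[0,0,0]],[[-1.6,0,6.7],[0,0,0]],[[-2,0,7.2],[0,0,0]],[[-2.4,0,7.7],[0,0,0]],[[-2.75,0,8.2],[0,0,0]]]'
python3 -c "
from h import *
st()
plan2((.4,.3,.2,.1,.05,0,-.02))"
```

```text
clock: 12.8
tcp_pos: [426.6, -64.7, 209.9]
tcp_rot: [0.806, 0.586, 0.071, -0.051]
contact_force: [0.2, 0.4, -1.1]
finger_gap: 0.005
t 12.8 tcp [426.61 -64.7  209.9 ] chest [-111.84   96.02  209.9 ] F chest [ 0.46 -0.06 -1.14] tilt 79.98656680042484 z [ 0.05  0.16 -0.98] y [ 0.95 -0.31  0.  ] j [-0.17  0.35  0.54  2.12 -0.51  0.79  0.41]
0.4 [-110.   209.2] [0.17 0.1  0.1 ]
0.3 [-114.4  197.2] [-0.47  0.1   1.2 ]
0.2 [-117.6  184.8] [-1.    0.1   2.37]
0.1 [-119.5  172.2] [-1.41  0.1   3.58]
0.05 [-120.   165.8] [-1.57  0.1   4.2 ]
0 [-120.1  159.4] [-1.69  0.09  4.83]
-0.02 [-120.1  156.8] [-1.73  0.09  5.08]
```

```bash
python3 -m creep '[[[-0.2,0,0.5],[0,0,0]],[[-0.45,0,1],[0,0,0]],[[-0.7,0,1.5],[0,0,0]],[[-0.9,0,2],[0,0,0]],[[-1.1,0,2.5],[0,0,0]],[[-1.25,0,2.9],[0,0,0]],[[-1.4,0,3.3],[0,0,0]],[[-1.4,0,3.5],[0,0,0]]]'
python3 -c "
from h import *
st()
plan2((.1,.05,0,-.02))
crop('side',150,110,220,165,3.6,'pics/s6c.png')"
```

```text
clock: 13.47
tcp_pos: [423.4, -71.4, 172.3]
tcp_rot: [0.806, 0.586, 0.07, -0.052]
contact_force: [-0.6, -0.9, 1.4]
finger_gap: 0.007
t 13.4667 tcp [423.42 -71.44 172.33] chest [-119.24   96.97  172.33] F chest [-0.99  0.3   1.39] tilt 80.01105574848373 z [ 0.05  0.17 -0.98] y [ 0.95 -0.31 -0.  ] j [-0.1   0.41  0.49  2.17 -0.59  0.7   0.51]
0.1 [-119.5  172.2] [-0.03  0.2   0.01]
0.05 [-120.   165.8] [-0.18  0.2   0.63]
0 [-120.1  159.4] [-0.31  0.2   1.26]
-0.02 [-120.1  156.8] [-0.35  0.2   1.51]
```

View pics/s6c.png

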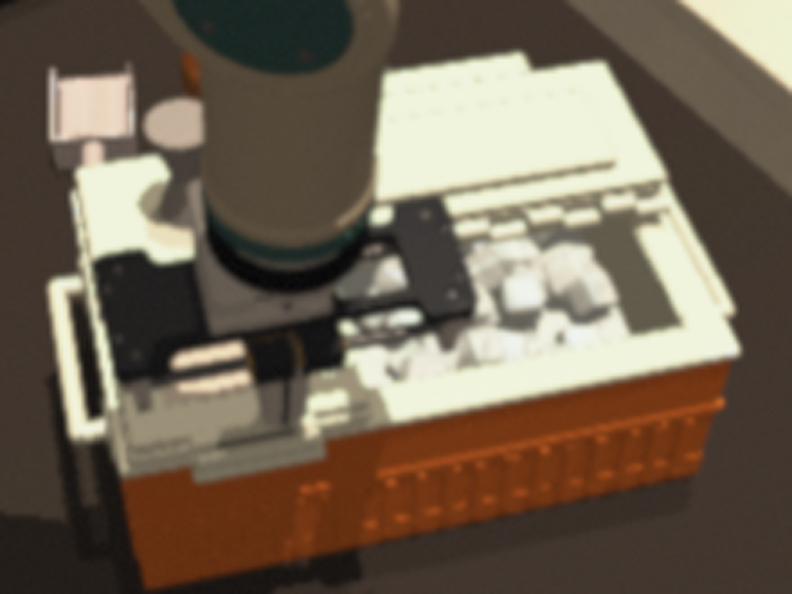

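```bash
python3 -m creep '[[[-0.1,0,0.3],[0,0,0]],[[-0.2,0,0.6],[0,0,0]],[[-0.25,0,0.85],[0,0,0]],[[-0.3,0,1.1],[0,0,0]],[[-0.3,0,1.25],[0,0,0]],[[-0.3,0,1.25],[0,0,0]]]'
for i in 1 2 3; do python3 -m creep '[[[0,0,0.1],[0,0,0]],[[0,0,0.1],[0,0,0]]]' | sed -n 2,4p; done
```

```text
clock: 14.02
tcp_pos: [423.3, -72.1, 159.8]
tcp_rot: [0.805, 0.586, 0.07, -0.051]
contact_force: [0.5, -0.2, -0.9]
finger_gap: 0.007
tcp_pos: [423.5, -72.1, 159.0]
tcp_rot: [0.805, 0.586, 0.07, -0.051]
contact_force: [-0.7, -0.5, 1.4]
tcp_pos: [423.6, -72.0, 158.1]
tcp_rot: [0.805, 0.586, 0.07, -0.051]
contact_force: [-0.8, -0.1, 1.1]
tcp_pos: [423.7, -71.9, 157.6]
tcp_rot: [0.806, 0.586, 0.071, -0.051]
contact_force: [-2.1, -1.8, 8.4]
```

```bash
for i in 1 2; do python3 -m creep '[[[0,0,0.1],[0,0,0]],[[0,0,0.1],[0,0,0]]]' | sed -n 2,4p; done
python3 -m creep '[[[0,0,-1],[0,0,0]],[[0,0,-4],[0,0,0]],[[0,0,-8],[0,0,0]],[[0,0,-12],[0,0,0]],[[0,0,-16],[0,0,0]],[[-4,0,-18],[0,0,0]],[[-8,0,-18],[0,0,0]],[[-12,0,-18],[0,0,0]]]'
python3 -c "
from h import *
st()
crop('side',0,0,512,384,1.5,'pics/s7.png')
crop('top',0,0,512,384,1.5,'pics/t7.png')"
```

```text
tcp_pos: [423.8, -71.9, 157.2]
tcp_rot: [0.806, 0.586, 0.071, -0.051]
contact_force: [-3.7, -0.4, 15.9]
tcp_pos: [423.8, -72.0, 156.9]
tcp_rot: [0.806, 0.586, 0.071, -0.051]
contact_force: [-6.2, -2.9, 24.8]
clock: 15.52
tcp_pos: [378.4, -214.8, 313.3]
tcp_rot: [0.804, 0.588, 0.072, -0.049]
contact_force: [1.0, 0.1, 0.2]
finger_gap: 0.006
t 15.5167 tcp [ 378.42 -214.78  313.33] chest [-269.46   95.48  313.33] F chest [ 0.39 -0.88  0.17] tilt 79.99481395749518 z [ 0.06  0.16 -0.98] y [ 0.95 -0.3   0.01] j [ 0.06  0.27  0.69  1.91 -0.37  1.13  0.61]
```

View pics/s7.png

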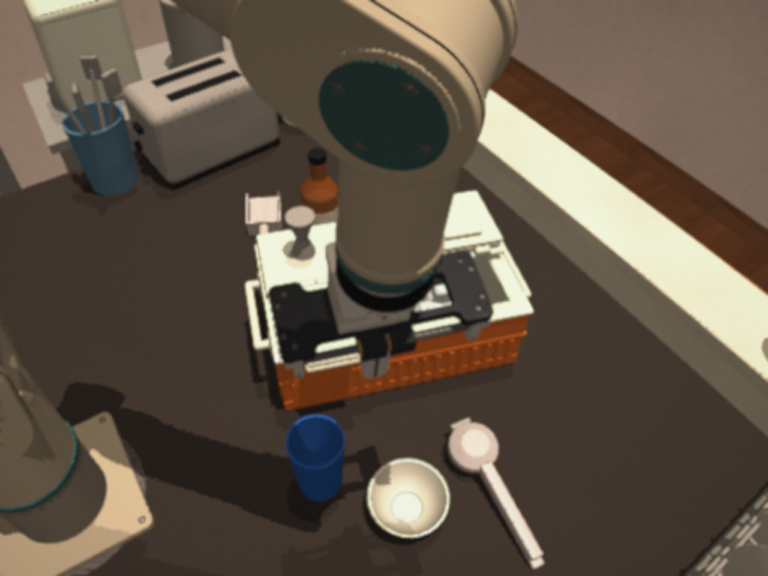

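View pics/t7.png

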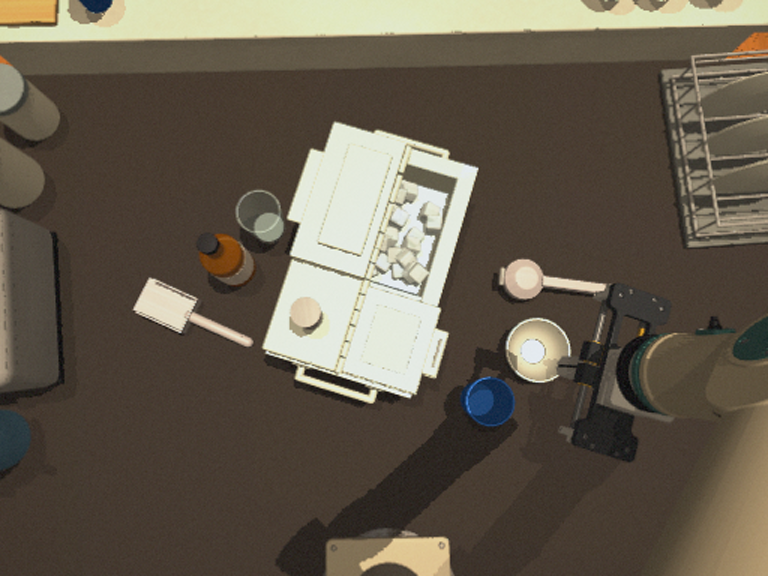

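```bash
python3 -m creep '[[[-3,0,-3],[0,0,0]],[[-6,0,-6],[0,0,0]],[[-9,0,-8],[0,0,0]],[[-12,0,-8],[0,0,0]],[[-15,0,-8],[0,0,0]],[[-18,0,-8],[0,0,0]],[[-21,0,-8],[0,0,0]],[[-21,0,-8],[0,0,0]]]'
python3 -c "
from h import *
st()
crop('side',0,0,512,384,1.5,'pics/s8.png')
crop('side',150,110,220,165,3.6,'pics/s8c.png')
crop('top',160,75,200,220,2.7,'pics/t8c.png')"
```

```text
clock: 16.28
tcp_pos: [307.0, -427.5, 352.4]
tcp_rot: [0.807, 0.584, 0.068, -0.051]
contact_force: [0.1, 0.5, -0.1]
finger_gap: 0.006
t 16.2833 tcp [ 306.97 -427.47  352.43] chest [-493.8    97.7   352.43] F chest [ 0.48  0.04 -0.14] tilt 80.18364172701678 z [ 0.05  0.16 -0.99] y [ 0.95 -0.31 -0.  ] j [ 0.52  0.46  0.74  1.56 -0.41  1.4   1.01]
```

View pics/s8c.png

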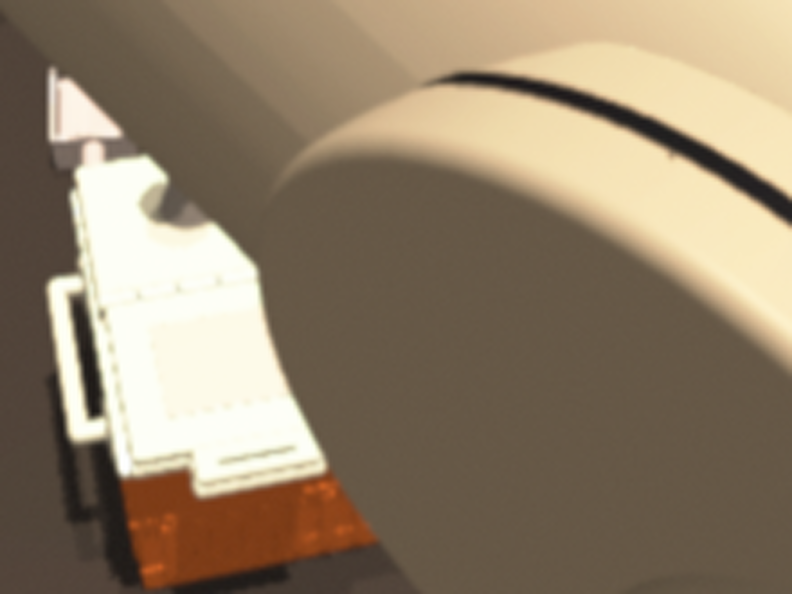

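View pics/t8c.png

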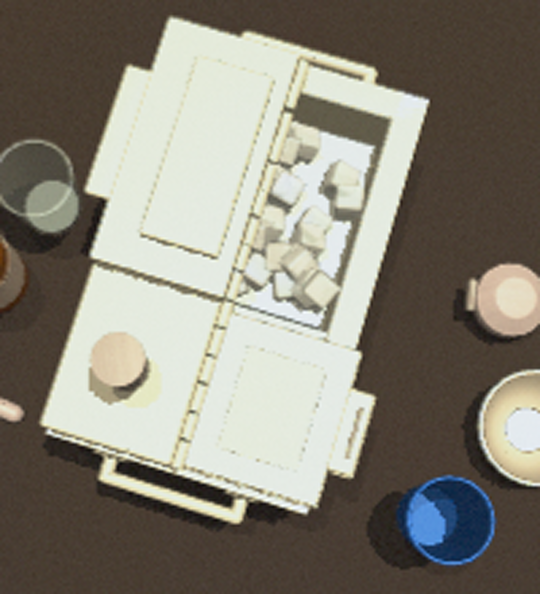

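```bash
python3 -c "
from h import *
T=lambda p:[160+p[0]/2.7-.3,75+p[1]/2.7-.3]
S=lambda p:[150+p[0]/3.6-.36,110+p[1]/3.6-.36]
for a,b in [((325,462),(375,395)),((197,485),(350,477))]:
    p,e=tri(S(a),T(b));print(inch(p),e)
print([inch(p) for p in onz('top',[T((128,67)),T((87,192))],176)])
a=cv2.imread('pics/t0c.png').astype(int);b=cv2.imread('pics/t8c.png').astype(int)
for n,(x,y,w,h) in dict(jig=(90,330,58,60),tum=(400,470,100,100),glass=(0,138,76,100),sq=(465,262,75,78),bowl=(480,370,60,115),scoop=(0,395,25,30)).items(): print(n,abs(a-b)[y:y+h,x:x+w].mean().round(1))
f=cv2.imread('pics/top0.png').astype(int);g=read_camera('top')[:,:,::-1].astype(int)
for n,(x,y,w,h) in dict(left=(85,125,85,105),right=(330,170,90,40)).items(): print(n,abs(f-g)[y:y+h,x:x+w].mean().round(1))
"
```

```text
[-143.08   78.98  151.83] 0.3443025610318458
[-141.43  151.6   152.49] 0.5684087961234956
[array([ 140.61, -131.25,  176.  ]), array([140.74, -15.11, 176.  ])]
jig 1.1
tum 2.4
glass 1.9
sq 1.5
bowl 1.3
scoop 1.7
left 2.3
right 2.1
```

```bash
python3 -c "
from h import *
print(arm.close_job());print(arm.get_obs()['clock'])"
```

```text
the job is handed in; nothing more can be done
None
the job is handed in; nothing more can be done
```

The ice chest is ready and the job is handed in, at about 16.5 s on the robot's clock. The wide ice leaf lies folded flat on the rear half of the lid. The narrow garnish leaf is shut.

- **Ice leaf (done first):** I pushed it up by its lip with the shut fingertips, over the spine, and lowered it slowly. At the end it sat against a firm stop, with about 14 N of upward force.
- **Garnish leaf:** I pushed it down near its lip. It stopped firmly at lid-top height, with the last press reaching about 25 N.
- **Other objects:** the before and after top views of the jigger, tumbler, glass, bottle, bowl, scoop and squeezer differ only by picture noise. The robot finished well clear of everything.

Two position checks came out slightly off:

- **Garnish lip:** its upper edge measured about 152 mm high instead of 158, most likely because I picked the wrong edge in the picture.
- **Folded ice lip:** its outer edge measured about 141 mm from the spine instead of 145, which fits a few mm of error in my chest position.

In the last side view the arm hid the ice leaf, so that leaf's flatness rests on the top view and the firm stop.

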